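# Screw the pecan canister's lid down snug

## Robot

A 6-joint arm with a two-finger parallel gripper is mounted at the origin on the work surface. World frame = base frame: x ahead of the robot, y to its left, z up, the work surface at z = 0. Lengths are in m, angles in rad, forces in N, time in s.
With the tool pointing down it reaches from about 0.275 to 0.875 m from the base axis. Payload 12.5 kg.
Tool frame: the origin (TCP) lies at the very end of the fingers, on their centre line; the grasp point (between the pads) lies 19 mm behind it; z points along the fingers, y is the line along which they close (so a half turn about z gives the same grasp; the last joint's range is limited). The gripper opens to 85 mm and grips with 20 to 120 N. Pads are 22 mm wide; open, the fingers measure 114 mm over their backs; the gripper's body (76 mm by 85 mm) begins 54 mm behind the grasp point. The pads swing forward as they close: fully open they stand 13 mm farther back than shut.
Start: joints at [-1.187, 0.351, 1.652, -0, 1.139, -0.085], TCP at [0.249, -0.491, 0.205] pointing down, gripper open.
Joint ranges: [-2.75, 2.75], [-0.79, 2.1], [0.01, 2.65], [-1.57, 4.71], [0.07, 3.14], [-2.87, 2.87]. Speed limits (rad/s): [2.22, 2.22, 2.79, 3.14, 3.14, 3.14].

## Interface

Orientations are given as a unit quaternion [x, y, z, w].
In Python, from rig import * gives the robot as it stands.
- The arm moves only by the shell command python3 -m jog 'ROWS' [FORCE]. ROWS is JSON, a list of rows, each a list of 3 entries, a list of its own where there are three numbers: the turn, a rotation vector about the tool's x, y, z in rad, then the shift along the tool's x, y, z in mm, then the finger opening in mm, from 0 to 85.4. A call has 1 to 12 rows; each row shifts and turns the commanded pose from where the row before left it, along the tool's axes as they then stand; what a row does not reach is not made up. A row lasts 1/8 s, in which the tool goes at most 62.5 mm and 10.7 degrees, less where a joint would pass 70% of its speed; a pose out of reach is approached as far as the arm can. A call with a gripper value outside its range is refused whole. The fingers move at their own pace and stop on an object; FORCE is the grip in N (left out, the last holds). Time passes only in rows, so rows that do not move let the fingers close. It gives the time, the measured TCP pose, the force, the opening and the grip force at its end, in the units of the state.
- sense(): the state, without advancing time (a new reading comes with each control period).
- read_camera(name): name is "scene" or "top" or "wrist"; returns a dict with "img" (384x512x3 uint8, red, green, blue), "fx", "fy", "cx", "cy" (pixels), "view" (4x4, takes a point from world to camera coordinates); the wrist camera has in their place "mount" (4x4, takes a point from camera to tool coordinates, whose origin is the TCP and whose axes are the flange's). Camera axes: x right, y down, z forward; pixel columns grow to the right and rows downward; lengths in m; the calibration is good to about 2 mm. A picture is of the moment at which its call begins: read the wrist's pose just before it. There is no depth.
- hand_in(): hands the job in; it is judged then, once.
The state is a dict: "clock": time; "joint_pos": joint angles; "joint_vel": joint speeds; "joint_torque": joint torques, N m; "tool_pos": TCP position; "orientation": TCP orientation; "force": force on the tool from outside, world axes, zero at the start; "wrist_torque": the same for the moment, N m; "gripper_width": finger opening in m; "finger_force": force on a finger pad.
Only numpy, scipy, OpenCV 4.12 (cv2) and the standard library are available. Lean on these libraries where they do the work, as an engineer would, in place of code of your own. Each camera call takes 0.05 s, during which the arm holds its last target. There are 200 camera calls.

## Task

The lid of the glass pecan canister is still loose, and the hand pump stands so close that a hand cannot get round it. Stand the pump upright on the shelf at least a hand's width clear of the canister, without tipping it over, then screw the lid down clockwise until you feel it turn snug on its rubber liner, and stop there: do not overtighten it. Leave the other things where they are and let go of everything.

Things in the scene. Friction and masses are not known exactly. Their poses are not given: they have to be found in the camera images.
- canister: Squat round glass storage jar with pecans in it: 110 mm in diameter up to 88 mm high, then a shoulder and a 92 mm neck whose rim is 118 mm high. Heavy; it stands firm and neither slides nor turns. Origin at the centre of its underside, z up along the axis on which the lid turns.
- rim (a point): Centre of the canister's glass rim, under the lid, on its axis. The rubber liner in the lid meets it after a quarter to 0.7 of a turn; the liner's thickness varies by 2.6 mm, unseen. From there the torque climbs steadily, by 0.4 N m a radian. Snug is about 0.25 to 0.40 N m (0.32 is good); beyond 0.47 N m it is overtightened.
- lid: Silver aluminium screw lid, 110 mm in diameter, skirt 23 mm deep. Origin at the centre of its flat top (128 mm above the shelf at the start); x along its bar grip, z up. Right-hand thread: clockwise from above tightens it, and it sinks 6 mm a turn. Stiff rubbing thread: it takes about 0.15 N m to turn (0.18 when turned quickly) and stays where it is left (drawn hard, it eases back a little).
- bar_top (a point): Top centre of the lid's dark wooden bar grip, which stands across the centre of the lid's flat top: 84 mm long (along its x), 14 mm wide (y), 32 mm tall; this point is 32 mm above the flat top. It can be pinched across, or pushed round by one end.
- pump: Grey plastic hand pump, 200 mm tall, loose, 0.3 to 0.45 kg, standing upright beside the canister on a round foot only 50 mm across; top-heavy: it falls if leaned by 12 degrees. Barrel 38 mm across up to 125 mm, black collar 45 mm across up to 143 mm, then a 12 mm rod with a T-handle. Origin at the centre of the foot's underside, z up; a small spout near the foot reaches 43 mm along x.
- pump_handle (a point): Centre of the pump's T-handle bar, 188 mm above the foot: 92 mm long along its y, 22 mm wide (x), 24 mm tall.
- votive: Ribbed red glass votive, 84 mm in diameter at the rim, 72 mm tall. Origin at the centre of its underside. To be left alone.
- lantern: Silver aluminium lantern with a hinged glass door, 120 mm square, 250 mm tall with its ring. Origin at the centre of its underside. To be left alone.
- acrylic_box: Clear acrylic box with two sliding doors, 100 mm along its x, 180 mm along its y, 85 mm tall. Origin at the centre of its underside. To be left alone.
- coasters: Pile of six square wooden coasters, 96 mm square, 50 mm tall. Origin at the centre of its underside. To be left alone.
Things that resemble listed ones, but are neither listed nor needed, are in the scene too. What is shaped like the canister but blue is not meant.

How it is judged:
By the outcome, as a careful person would: the job done as asked, in the order asked, and still so for the second after the job is handed in, with the robot touching nothing.
It also fails if it takes over 61 s, if anything falls off the work surface, if the arm or the gripper's body presses on something with over 40 N, if the wrist force passes 120 N, or if a joint passes its speed limit or range.

## Working session

There is one attempt and no reset: what is moved stays moved. The work goes in short steps, Python scripts to look and compute and a shell command to move; the robot and the scene stay as the last step left them, time stands still between calls to the robot, and variables do not carry over. Pictures are saved under pics/ and viewed, at most 10 in all, crops included, and the job is handed in when it is done.

```bash
mkdir -p pics; ls
python3 - <<'E'
from rig import *
import cv2
s=sense();print({k:np.round(v,3).tolist() if 0 else v for k,v in s.items()} if 0 else s)
for n in("scene","top"):
    c=read_camera(n);cv2.imwrite(f"pics/{n}0.png",cv2.resize(c["img"][:,:,::-1],(800,600),interpolation=cv2.INTER_CUBIC));print(n,c["fx"],c["fy"],c["cx"],c["cy"],c["view"])
E
```

```text
pics
{'clock': 0.0, 'joint_pos': array([-1.18659707e+00,  3.51254596e-01,  1.65243088e+00, -2.03324103e-05,
        1.13906606e+00, -8.45894685e-02]), 'joint_vel': array([-3.82908973e-05, -4.58044017e-04, -6.50633248e-04,  6.59761229e-04,
        5.93281959e-04,  1.16434479e-03]), 'joint_torque': array([ 1.10451874e-03, -5.06092393e+01, -2.91402215e+01, -1.35360847e-04,
        4.44365025e-03, -8.76300248e-06]), 'tool_pos': array([ 0.24838234, -0.49032039,  0.20424579]), 'orientation': array([ 9.72654029e-01,  2.32258056e-01, -9.56061618e-05, -5.71572591e-04]), 'force': array([-0.02433183, -0.22559488, -0.52503339]), 'wrist_torque': array([-0.01683946,  0.00708605,  0.01526889]), 'finger_force': 0.0, 'gripper_width': 0.08529185477462901}
scene 346.5338914407437 346.5338914407437 254.92553334711425 184.77910684469637 [[ 3.11523646e-02  9.99513389e-01 -1.58621105e-03 -1.01459795e-02]
 [ 6.17653256e-01 -2.04983869e-02 -7.86183357e-01 -2.55440823e-01]
 [-7.85833306e-01  2.35117422e-02 -6.17991272e-01  1.78063353e+00]
 [ 0.00000000e+00  0.00000000e+00  0.00000000e+00  1.00000000e+00]]
top 487.60245266251155 487.60245266251155 248.52115909033105 190.83479556555105 [[ 0.00561115 -0.99984093  0.01693016 -0.04788248]
 [-0.99668555 -0.00696588 -0.08105174  0.57687186]
 [ 0.08115678 -0.01641925 -0.9965661   1.7679403 ]
 [ 0.          0.          0.          1.        ]]
```

View pics/scene0.png

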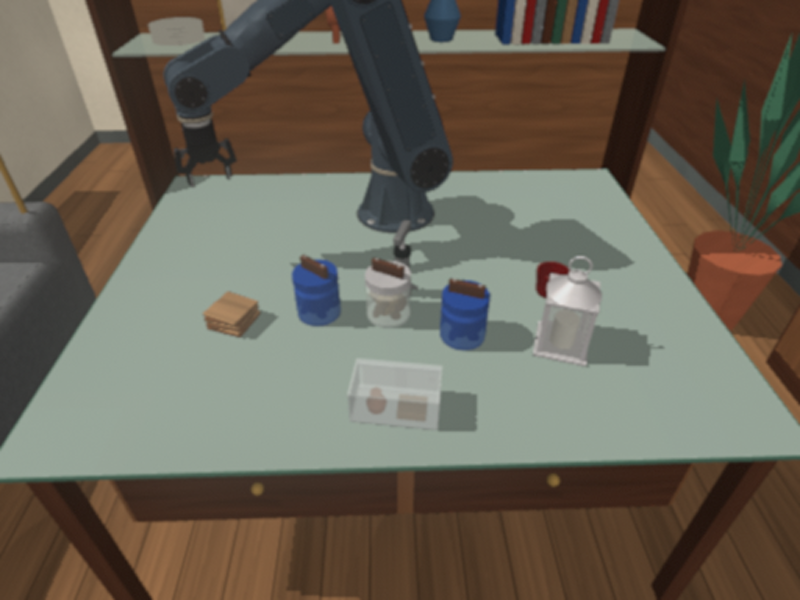

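View pics/top0.png

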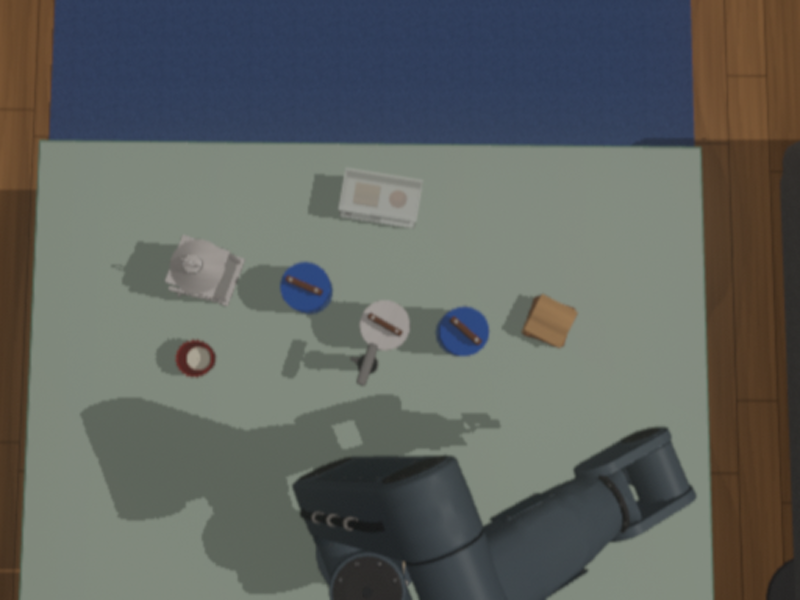

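The top view shows the silver lid at (385,325) with its bar from (367,316) to (402,333). The pump's T-handle runs from (374,347) to (363,384) on the near side. Blue canisters stand at (306,288) and (463,332), and the front-right area around (470,420) looks free.

```bash
cat > h.py <<'E'
from rig import *
import cv2, numpy as np
from scipy.spatial.transform import Rotation as R
def cam(name):
    s=sense();c=read_camera(name);c["s"]=s
    if "mount" in c:
        T=np.eye(4);T[:3,:3]=R.from_quat(s["orientation"]).as_matrix();T[:3,3]=s["tool_pos"]
        c["view"]=np.linalg.inv(T@c["mount"])
    return c
def bp(c,u,v,z):
    V=np.array(c["view"]);d=V[:3,:3].T@[(u-c["cx"])/c["fx"],(v-c["cy"])/c["fy"],1];o=-V[:3,:3].T@V[:3,3]
    return o+d*(z-o[2])/d[2]
def delta(p):  # shift in tool axes, mm
    s=sense();return R.from_quat(s["orientation"]).inv().apply(np.array(p)-s["tool_pos"])*1000
def save(c,f,crop=None,sc=1.5):
    im=c["img"][:,:,::-1]
    if crop: x0,y0,x1,y1=crop; im=im[y0:y1,x0:x1]
    cv2.imwrite(f,cv2.resize(im,None,fx=sc,fy=sc,interpolation=cv2.INTER_CUBIC))
E
python3 - <<'E'
from h import *
c=cam("top")
k=.64
for n,u,v,z in [("lid",385,325,.128),("bar1",367,316,.16),("bar2",402,333,.16),("h1",374,347,.2),("h2",363,384,.2),("foot?",368,365,.143),("votive",196,358,.072),("blueL",306,288,.128),("blueR",463,332,.128),("coast",550,321,.05),("lantern",205,268,.1),("shadowhandle",294,358,0)]:
    print(n,bp(c,u*k,v*k,z).round(3))
s=sense();print(R.from_quat(s["orientation"]).as_matrix().round(3)); print(read_camera("wrist")["mount"])
E
```

```text
lid [ 0.509 -0.036  0.128]
bar1 [0.527 0.004 0.16 ]
bar2 [ 0.491 -0.072  0.16 ]
h1 [ 0.459 -0.012  0.2  ]
h2 [0.382 0.011 0.2  ]
foot? [0.421 0.001 0.143]
votive [0.434 0.391 0.072]
blueL [0.59  0.14  0.128]
blueR [ 0.495 -0.208  0.128]
coast [ 0.525 -0.419  0.05 ]
lantern [0.636 0.37  0.1  ]
shadowhandle [0.436 0.177 0.   ]
[[ 0.892  0.452 -0.   ]
 [ 0.452 -0.892  0.001]
 [ 0.    -0.001 -1.   ]]
[[-1.38989808e-04 -9.49880328e-01 -3.12613728e-01  7.93990797e-02]
 [ 9.99999756e-01  8.21069426e-05 -6.94088339e-04 -7.61386959e-04]
 [ 6.84968617e-04 -3.12613748e-01  9.49880085e-01 -1.67930737e-01]
 [ 0.00000000e+00  0.00000000e+00  0.00000000e+00  1.00000000e+00]]
```

```bash
python3 -m jog '[[[0,0,0],[0,0,-55],85],[[0,0,0],[20,-20,-41],85],[[0,0,0],[36,-34,0],85],[[0,0,0],[36,-34,0],85],[[0,0,0],[36,-34,0],85],[[0,0,0],[36,-34,0],85],[[0,0,0],[36,-34,0],85],[[0,0,0],[36,-34,0],85],[[0,0,0],[36,-34,0],85],[[0,0,0],[36,-34,0],85],[[0,0,0],[36,-34,0],85],[[0,0,0],[31,-33,0],85]]'
python3 -m jog '[[[0,0,-0.18],[0,0,0],85],[[0,0,-0.18],[0,0,0],85],[[0,0,-0.18],[0,0,0],85],[[0,0,-0.18],[0,0,0],85],[[0,0,-0.18],[0,0,0],85],[[0,0,-0.18],[0,0,0],85],[[0,0,-0.18],[0,0,0],85],[[0,0,-0.18],[0,0,0],85],[[0,0,-0.18],[0,0,0],85],[[0,0,-0.18],[0,0,0],85],[[0,0,-0.18],[0,0,0],85],[[0,0,-0.18],[0,0,0],85]]'
python3 - <<'E'
from h import *
c=cam("wrist");save(c,"pics/w1.png")
s=c["s"];print(s["clock"],s["joint_pos"].round(3),s["tool_pos"].round(4),R.from_quat(s["orientation"]).as_matrix().round(3).tolist())
E
```

```text
clock: 1.7
tool_pos: [0.4211, 0.0008, 0.3008]
orientation: [0.973, 0.232, 0.0, 0.0]
force: [0.6, -1.3, -0.2]
gripper_width: 0.0851
finger_force: 0.0
clock: 3.2
tool_pos: [0.4207, -0.0009, 0.3007]
orientation: [0.251, 0.968, -0.0, -0.0]
force: [-1.5, 0.2, -0.5]
gripper_width: 0.085
finger_force: 0.0
3.2 [-0.113  0.013  1.823  0.     1.306 -1.177] [ 0.4207 -0.0009  0.3007] [[-0.874, 0.485, -0.0], [0.485, 0.874, 0.0], [0.0, -0.0, -1.0]]
```

View pics/w1.png

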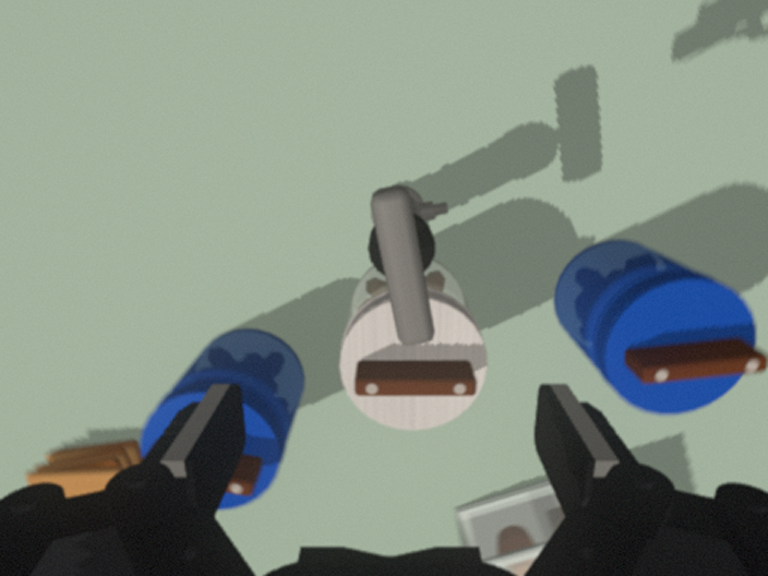

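The wrist view shows the handle top running from (393,193) to (417,338), pixels at 1.5x. The lid bar's top face, with screws at (372,389) and (460,388), is centred at about (416,386).

Run:
```python
from h import *
c=cam("wrist");b=lambda u,v,z:bp(c,u/1.5,v/1.5,z)
h1,h2=b(393,193,.2),b(417,338,.2);m=(h1+h2)/2
print(h1,h2,m,np.linalg.norm(h1-h2),np.arctan2(*(h1-h2)[1::-1]))
p,q=b(355,386,.16),b(476,386,.16);print("bar",p,q,(p+q)/2,np.linalg.norm(p-q),np.arctan2(*(q-p)[1::-1]))
print("screws",(b(372,389,.16)+b(460,388,.16))/2,"collar",b(402,245,.143),"lid",b(414,360,.128))
```

```text
[0.38189923 0.02230798 0.2       ] [ 0.46100891 -0.00483732  0.2       ] [0.42145407 0.00873533 0.2       ] 0.08363735996864703 2.811046677265318
bar [ 0.48899988 -0.06466571  0.16      ] [0.5283489  0.00764553 0.16      ] [ 0.50867439 -0.02851009  0.16      ] 0.08232412693395606 1.072446332617826
screws [ 0.5105287  -0.02910828  0.16      ] collar [0.42135729 0.00815242 0.143     ] lid [ 0.5055848  -0.02635698  0.128     ]
```

Run:
```python
from h import *
c=cam("wrist");s=c["s"];print(s["joint_vel"].round(4),s["tool_pos"],c["cx"],c["cy"],c["fx"])
p=c["view"]@np.r_[s["tool_pos"],1];print("TCP px x1.5",1.5*(c["fx"]*p[0]/p[2]+c["cx"]),1.5*(c["fy"]*p[1]/p[2]+c["cy"]))
save(c,"pics/w1b.png")
c=cam("top");cv2.imwrite("pics/t1.png",cv2.resize(c["img"][170:270,190:320,::-1],None,fx=6,fy=6,interpolation=cv2.INTER_CUBIC))
c=cam("scene");print("lid",bp(c,388*.64,278*.64,.128),"bar",bp(c,388*.64,267*.64,.16),"blueR",bp(c,317*.64,278*.64,.128))
```

```text
[-0.0004  0.0013  0.0002 -0.0003 -0.0006  0.1724] [ 0.42076669 -0.00092775  0.30071371] 259.40722794549276 191.72864790658724 339.86166762467343
TCP px x1.5 389.7834115961744 356.27142415642425
lid [ 0.53442633 -0.03072957  0.128     ] bar [ 0.5343216  -0.03030014  0.16      ] blueR [ 0.52883907 -0.19865632  0.128     ]
```

View pics/w1b.png

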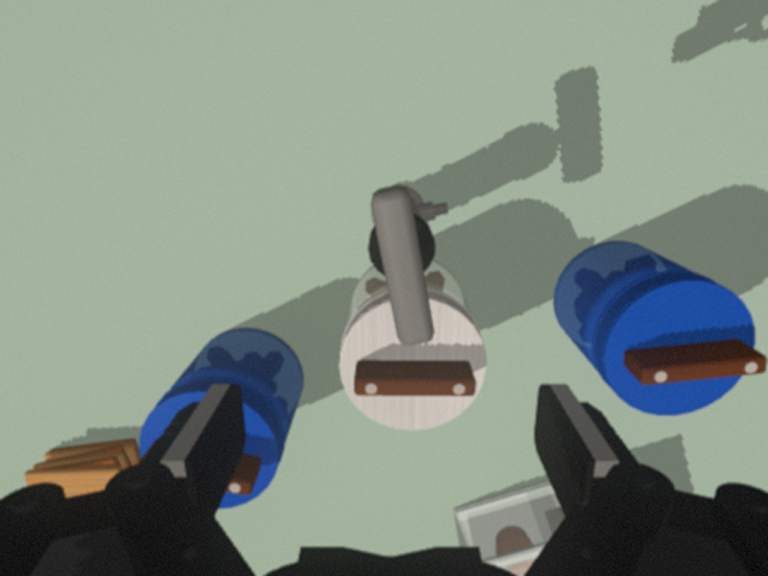

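The settled view matches the first: handle at (393,193)–(417,338), fingers centred on column 390. The scene camera also gives y ≈ -0.030, so I'll use the wrist values and align to the handle.

```bash
python3 -m jog '[[[0,0,-0.176],[0,0,0],85],[[0,0,0],[2.4,9.4,30],85],[[0,0,0],[0,0,35],85],[[0,0,0],[0,0,0],85],[[0,0,0],[0,0,0],85]]' 30
python3 - <<'E'
from h import *
c=cam("wrist");save(c,"pics/w2.png")
p=c["view"]@np.r_[c["s"]["tool_pos"],1];print("TCP px x1.5",1.5*(c["fx"]*p[0]/p[2]+c["cx"]),1.5*(c["fy"]*p[1]/p[2]+c["cy"]))
for k in (np.array([.4215,.0087,.2]),np.array([.4215,.0087,.143])):
  p=c["view"]@np.r_[k,1];print(1.5*(c["fx"]*p[0]/p[2]+c["cx"]),1.5*(c["fy"]*p[1]/p[2]+c["cy"]))
E
```

```text
clock: 4.08
tool_pos: [0.4223, 0.0086, 0.237]
orientation: [0.168, 0.986, 0.0, 0.001]
force: [-0.0, 0.0, 0.1]
gripper_width: 0.0853
finger_force: 0.0
TCP px x1.5 389.2013672553094 356.321467995786
388.6807545807826 316.77859356045565
388.68284999747766 277.7781585056259
```

View pics/w2.png

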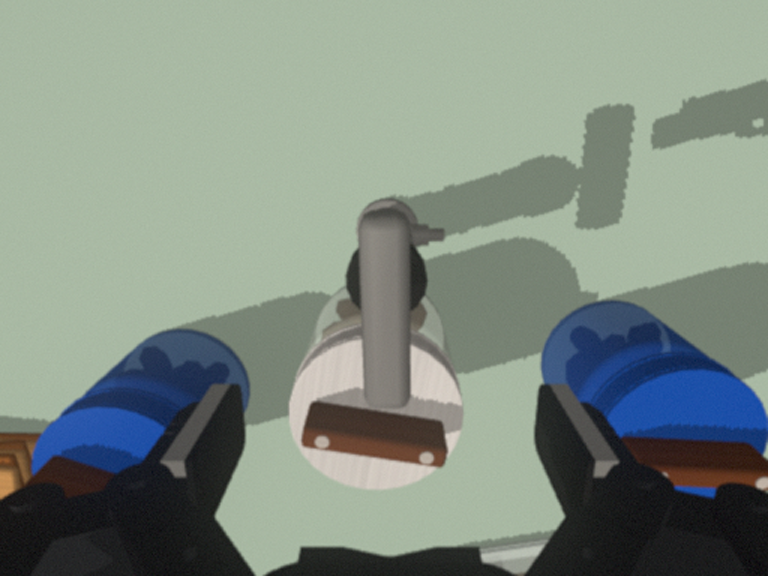

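The handle sits at columns 361–410, centred near 386 and parallel to the image columns, and the fingers straddle it evenly. I'll descend and close. The lid bar screws are at (322,442) and (427,458).

```bash
python3 - <<'E'
from h import *
c=cam("wrist");b=lambda u,v,z:bp(c,u/1.5,v/1.5,z)
p,q=b(322,442,.16),b(427,458,.16);print("bar",(p+q)/2,np.arctan2(*(q-p)[1::-1]),np.linalg.norm(p-q)); print("lid",b(376,407,.128))
E
python3 -m jog '[[[0,0,0],[0,-0.5,35],85],[[0,0,0],[0,0,25],85],[[0,0,0],[0,0,10],85],[[0,0,0],[0,0,0],50],[[0,0,0],[0,0,0],30],[[0,0,0],[0,0,0],20],[[0,0,0],[0,0,0],10],[[0,0,0],[0,0,0],10],[[0,0,0],[0,0,0],10],[[0,0,0],[0,0,0],10]]' 40
```

```text
bar [ 0.51038843 -0.0308384   0.16      ] 1.0543625013597797 0.060261557646848325
lid [ 0.5026404  -0.02812771  0.128     ]
clock: 5.42
tool_pos: [0.4221, 0.0081, 0.1666]
orientation: [0.168, 0.986, 0.0, 0.001]
force: [0.4, -0.7, 5.6]
gripper_width: 0.0207
finger_force: 39.5
```

```bash
python3 -m jog '[[[0,0,0],[0,0,-4],10],[[0,0,0],[0,0,-8],10],[[0,0,0],[0,0,-8],10],[[0,0,0],[0,0,-5],10],[[0,0,0],[4,5,0],10],[[0,0,0],[8,10,0],10],[[0,0,0],[10,12,0],10],[[0,0,0],[12,14,0],10]]'
python3 -m jog '[[[0,0,0],[12,14,0],10],[[0,0,0],[12,14,0],10],[[0,0,0],[12,14,0],10],[[0,0,0],[12,14,0],10],[[0,0,0],[10,14,0],10],[[0,0,0],[9,12,0],10],[[0,0,0],[6,8,0],10],[[0,0,0],[3,5,0],10],[[0,0,0],[0,0,0],10],[[0,0,0],[0,0,0],10],[[0,0,0],[0,0,0],10]]'
python3 - <<'E'
from h import *
c=cam("scene");save(c,"pics/s2.png",(180,90,400,240),3.5)
s=sense();print(s["joint_pos"].round(3),s["force"].round(2),s["wrist_torque"].round(3))
E
```

```text
clock: 6.42
tool_pos: [0.4023, 0.0594, 0.1906]
orientation: [0.168, 0.986, 0.0, -0.0]
force: [-1.3, 0.9, -4.9]
gripper_width: 0.0207
finger_force: 39.6
clock: 7.8
tool_pos: [0.3627, 0.1727, 0.1908]
orientation: [0.168, 0.986, -0.0, -0.0]
force: [0.8, 0.5, -3.6]
gripper_width: 0.0204
finger_force: 39.6
[ 0.328  0.094  2.022 -0.     1.026 -0.905] [ 0.04 -0.73 -4.49] [-0.031  0.037 -0.063]
```

View pics/s2.png

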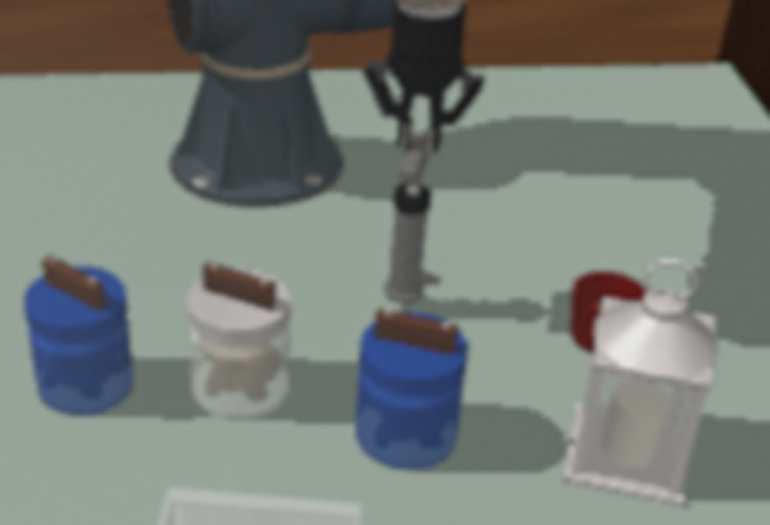

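The pump hangs upright at about (408,230), clear of the blue jar and of the canister. I'll lower it.

```bash
python3 -m jog '[[[0,0,0],[0,0,8],10],[[0,0,0],[0,0,8],10],[[0,0,0],[0,0,5],10],[[0,0,0],[0,0,2],10],[[0,0,0],[0,0,1],10],[[0,0,0],[0,0,0.5],10],[[0,0,0],[0,0,0.5],10],[[0,0,0],[0,0,0],10],[[0,0,0],[0,0,0],10]]'
python3 -c "
from h import *
s=sense();print(s['force'],s['wrist_torque'])"
```

```text
clock: 8.98
tool_pos: [0.3633, 0.1731, 0.1667]
orientation: [0.168, 0.986, 0.0, 0.001]
force: [-0.4, -1.3, 4.7]
gripper_width: 0.0211
finger_force: 40.8
[-0.44461416 -1.28654983  4.65895342] [-0.23056598  0.29422335  0.0414439 ]
```

```bash
python3 -m jog '[[[0,0,0],[0,0,-0.3],10],[[0,0,0],[0,0,0],10],[[0,0,0],[0,0,0],10],[[0,0,0],[0,0,0],10]]' 20
python3 -m jog '[[[0,0,0],[0,0,0],24],[[0,0,0],[0,0,0],30],[[0,0,0],[0,0,0],45],[[0,0,0],[0,0,0],65],[[0,0,0],[0,0,0],85],[[0,0,0],[0,0,0],85],[[0,0,0],[0,0,0],85],[[0,0,0],[0,0,-10],85],[[0,0,0],[0,0,-30],85],[[0,0,0],[0,0,-50],85],[[0,0,0],[0,0,0],85],[[0,0,0],[0,0,0],85]]'
python3 - <<'E'
from h import *
c=cam("wrist");save(c,"pics/w3.png",sc=1)
s=sense();print(s["joint_pos"].round(3))
print("delta to above lid",delta([.510,-.030,.25]))
E
```

```text
clock: 9.48
tool_pos: [0.3631, 0.1731, 0.1666]
orientation: [0.168, 0.986, 0.0, 0.001]
force: [-1.3, -1.5, 5.7]
gripper_width: 0.0204
finger_force: 40.8
clock: 10.98
tool_pos: [0.3625, 0.1729, 0.256]
orientation: [0.168, 0.986, 0.0, 0.0]
force: [0.0, -0.7, -0.8]
gripper_width: 0.0851
finger_force: 0.0
[ 0.329  0.014  1.934  0.     1.195 -0.905]
delta to above lid [-206.51218264 -142.59213168    5.45957512]
```

View pics/w3.png

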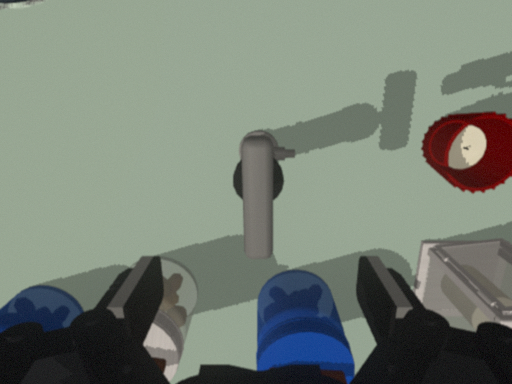

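The pump stands upright at (258,190), released and clear. Next, over to the lid.

```bash
python3 -m jog '[[[0,0,0],[-10,-6.6,0],85],[[0,0,0],[-26,-18,0],85],[[0,0,0],[-28,-19,0],85],[[0,0,0],[-28,-19,0],85],[[0,0,0],[-28,-19,0],85],[[0,0,0],[-28,-19,0],85],[[0,0,0],[-28,-19,0],85],[[0,0,0],[-20.5,-15,0],85],[[0,0,0],[-10,-8,0],85]]'
python3 -m jog '[[[0,0,-0.17],[0,0,0],85],[[0,0,-0.17],[0,0,0],85],[[0,0,-0.17],[0,0,0],85],[[0,0,-0.17],[0,0,0],85],[[0,0,-0.17],[0,0,0],85],[[0,0,-0.17],[0,0,0],85],[[0,0,-0.17],[0,0,0],85],[[0,0,-0.17],[0,0,0],85],[[0,0,0],[0,0,30],85],[[0,0,0],[0,0,0],85],[[0,0,0],[0,0,0],85],[[0,0,0],[0,0,0],85]]'
python3 - <<'E'
from h import *
c=cam("wrist");save(c,"pics/w4.png")
s=sense();print(s["joint_pos"].round(3))
for k in ([.5104,-.0305,.16],):
  p=c["view"]@np.r_[k,1];print(1.5*(c["fx"]*p[0]/p[2]+c["cx"]),1.5*(c["fy"]*p[1]/p[2]+c["cy"]))
E
```

```text
clock: 12.15
tool_pos: [0.5107, -0.0314, 0.2552]
orientation: [0.168, 0.986, -0.0, -0.001]
force: [0.1, -0.4, 0.5]
gripper_width: 0.0846
finger_force: 0.0
clock: 13.65
tool_pos: [0.5109, -0.0299, 0.227]
orientation: [-0.49, 0.872, -0.0, 0.001]
force: [-0.2, 0.5, 0.6]
gripper_width: 0.0852
finger_force: 0.0
[-0.149  0.257  1.724  0.     1.16  -2.743]
386.9344723668447 292.3467948759063
```

View pics/w4.png

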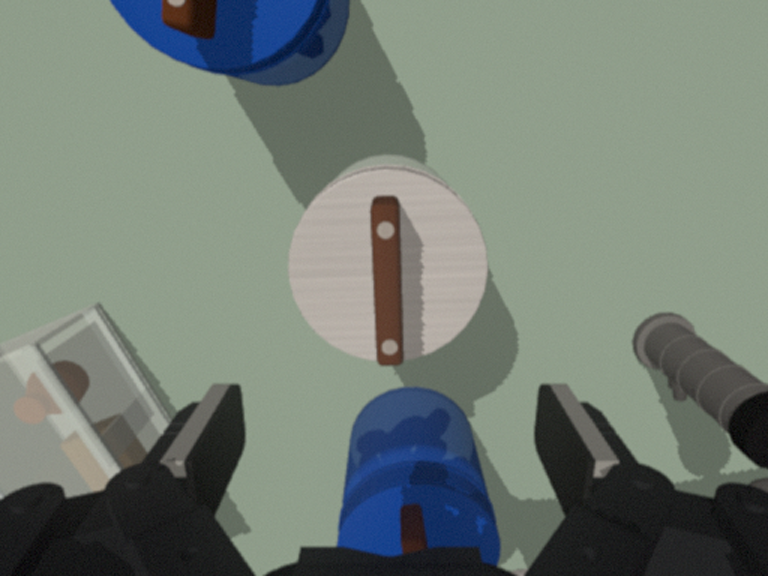

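The bar's top face is centred near (388,288), with screws at (386,230) and (389.5,347). It is almost parallel to the tool x axis, and the fingers straddle it. The pump stands at right.

Run:
```python
from h import *
c=cam("wrist");b=lambda u,v,z:bp(c,u/1.5,v/1.5,z)
p,q=b(386,230,.16),b(389.5,347,.16);m=(p+q)/2
X=R.from_quat(c["s"]["orientation"]).as_matrix()
print(m,np.linalg.norm(p-q),"bar in tool",X.T@(q-p),delta(np.r_[m[:2],.137]),"lid",b(388.5,265,.128))
s=sense();print(s["force"],s["wrist_torque"])
```

```text
[ 0.50948369 -0.03098836  0.16      ] 0.05993545593079158 bar in tool [-5.99129393e-02  1.64252324e-03  2.63579894e-05] [ 1.58420346  0.57244791 89.7824161 ] lid [ 0.50718129 -0.03422367  0.128     ]
[-0.30484139 -0.64681672  0.08924134] [-0.02342098 -0.00922332 -0.02584281]
```

```bash
python3 -m jog '[[[0,0,-0.027],[1.5,0.5,30],85],[[0,0,0],[0,0,35],85],[[0,0,0],[0,0,20],85],[[0,0,0],[0,0,9],85],[[0,0,0],[0,0,0],50],[[0,0,0],[0,0,0],30],[[0,0,0],[0,0,0],20],[[0,0,0],[0,0,0],8],[[0,0,0],[0,0,0],8],[[0,0,0],[0,0,0],8],[[0,0,0],[0,0,0],8]]' 20
cat > f.py <<'E'
from h import *
s=sense();X=R.from_quat(s["orientation"]).as_matrix()
print("F tool",(X.T@s["force"]).round(2),"T",s["wrist_torque"].round(3),"j6",s["joint_pos"][5].round(4),"yaw",np.arctan2(X[1,0],X[0,0]).round(4),"pos",s["tool_pos"].round(4),s["gripper_width"].round(4))
E
python3 f.py
```

```text
clock: 15.12
tool_pos: [0.5108, -0.0316, 0.1329]
orientation: [-0.501, 0.865, -0.002, 0.001]
force: [5.2, -4.0, 0.2]
gripper_width: 0.0125
finger_force: 19.8Traceback (most recent call last):
  File "f.py", line 3, in <module>
    print("F tool",(X.T@s["force"]).round(2),"T",s["wrist_torque"].round(3),"j6",s["joint_pos"][5].round(4),"yaw",np.arctan2(X[1,0],X[0,0]).round(4),"pos",s["tool_pos"].round(4),s["gripper_width"].round(4))
                                                                                                                                                                                  ^^^^^^^^^^^^^^^^^^^^^^^^
AttributeError: 'float' object has no attribute 'round'
```

```bash
sed -i 's/s\["gripper_width"\].round(4)/s["gripper_width"],"t",s["clock"]/' f.py; python3 -m jog '[[[0,0,0],[0,-0.5,0],8],[[0,0,0],[0,0,0],8]]' >/dev/null; python3 f.py
python3 -m jog '[[[0,0,0.04],[0,0,0],8],[[0,0,0.08],[0,0,0.1],8],[[0,0,0.08],[0,0,0.1],8],[[0,0,0.08],[0,0,0.1],8],[[0,0,0.08],[0,0,0.1],8]]' > /dev/null; python3 f.py
```

```text
F tool [ 0.55 -5.59 -2.45] T [-0.602 -0.792 -0.072] j6 -2.7732 yaw -2.0914 pos [ 0.5108 -0.0316  0.1328] 0.012036181214542096 t 15.375
F tool [-1.53 -4.59 -3.53] T [-0.541 -0.738  0.136] j6 -2.4108 yaw -2.4537 pos [ 0.5108 -0.0315  0.1324] 0.012214716858403349 t 16.0
```

```bash
python3 -m jog '[[[0,0,0.1],[0,-0.3,0.1],8],[[0,0,0.1],[0,-0.3,0.1],8],[[0,0,0.1],[0,0,0.1],8],[[0,0,0.1],[0,0,0.1],8],[[0,0,0.1],[0,0,0.1],8]]' > /dev/null; python3 f.py
python3 -m jog '[[[0,0,0.1],[0,0,0.1],8],[[0,0,0.1],[0,0,0.1],8],[[0,0,0.1],[0,0,0.1],8],[[0,0,0.1],[0,0,0.1],8],[[0,0,0.1],[0,0,0.1],8]]' > /dev/null; python3 f.py
```

```text
F tool [-2.03 -1.4  -4.08] T [-0.059 -0.526  0.177] j6 -1.911 yaw -2.9544 pos [ 0.5108 -0.0316  0.1319] 0.011997076267484945 t 16.625
F tool [-2.06  1.18 -4.08] T [-0.037 -0.571  0.15 ] j6 -1.411 yaw 2.8288 pos [ 0.5109 -0.0316  0.1314] 0.01249420716855778 t 17.25
```

```bash
for i in 1 2; do python3 -m jog '[[[0,0,0.07],[0,0,0.07],8],[[0,0,0.07],[0,0,0.07],8],[[0,0,0.06],[0,0,0.06],8]]' > /dev/null; python3 f.py; done
```

```text
F tool [-2.45  2.02 -4.15] T [ 0.008 -0.529  0.149] j6 -1.2121 yaw 2.6299 pos [ 0.5109 -0.0316  0.1312] 0.012355901318806414 t 17.625
F tool [-1.86  2.29 -5.22] T [ 0.018 -0.537  0.144] j6 -1.0121 yaw 2.4299 pos [ 0.5109 -0.0316  0.1311] 0.012518466863841128 t 18.0
```

```bash
for i in 1 2; do python3 -m jog '[[[0,0,0.07],[0,0,0.07],8],[[0,0,0.07],[0,0,0.07],8],[[0,0,0.06],[0,0,0.06],8]]' > /dev/null; python3 f.py; done
```

```text
F tool [-1.89  2.52 -4.92] T [ 0.012 -0.592  0.114] j6 -0.8121 yaw 2.2299 pos [ 0.5109 -0.0316  0.1309] 0.01251637128381709 t 18.375
F tool [-0.08  2.88 -4.06] T [ 0.018 -0.601  0.147] j6 -0.6121 yaw 2.0299 pos [ 0.5109 -0.0316  0.1307] 0.012281016549374558 t 18.75
```

```bash
for i in 1 2; do python3 -m jog '[[[0,0,0.07],[0,0,0.07],8],[[0,0,0.07],[0,0,0.07],8],[[0,0,0.06],[0,0,0.06],8]]' > /dev/null; python3 f.py; done
```

```text
F tool [-2.2   3.13 -4.45] T [-0.033 -0.53   0.156] j6 -0.4121 yaw 1.83 pos [ 0.511  -0.0316  0.1305] 0.0121628868404206 t 19.125
F tool [-0.41  3.26 -4.34] T [ 0.009 -0.572  0.164] j6 -0.2121 yaw 1.6299 pos [ 0.511  -0.0315  0.1303] 0.012180742173173335 t 19.5
```

```bash
for i in 1 2; do python3 -m jog '[[[0,0,0.07],[0,0,0.07],8],[[0,0,0.07],[0,0,0.07],8],[[0,0,0.06],[0,0,0.06],8]]' > /dev/null; python3 f.py; done
```

```text
F tool [ 0.42  4.23 -4.98] T [-0.054 -0.632  0.138] j6 -0.0121 yaw 1.4299 pos [ 0.511  -0.0316  0.1301] 0.01192837179915298 t 19.875
F tool [ 0.04  3.96 -4.63] T [-0.086 -0.629  0.146] j6 0.1879 yaw 1.23 pos [ 0.511  -0.0316  0.1299] 0.01201652991697569 t 20.25
```

```bash
for i in 1 2; do python3 -m jog '[[[0,0,0.07],[0,0,0.07],8],[[0,0,0.07],[0,0,0.07],8],[[0,0,0.06],[0,0,0.06],8]]' > /dev/null; python3 f.py; done
```

```text
F tool [ 1.53  3.28 -3.92] T [-0.117 -0.697  0.173] j6 0.3879 yaw 1.0299 pos [ 0.511  -0.0316  0.1297] 0.012056740059247208 t 20.625
F tool [ 2.1   2.59 -4.43] T [-0.065 -0.701  0.155] j6 0.5879 yaw 0.83 pos [ 0.5111 -0.0316  0.1295] 0.012451355119740135 t 21.0
```

```bash
for i in 1 2; do python3 -m jog '[[[0,0,0.07],[0,0,0.07],8],[[0,0,0.07],[0,0,0.07],8],[[0,0,0.06],[0,0,0.06],8]]' > /dev/null; python3 f.py; done
```

```text
F tool [ 2.87  2.58 -5.41] T [-0.081 -0.623  0.275] j6 0.7878 yaw 0.63 pos [ 0.5111 -0.0316  0.1293] 0.0122725424723552 t 21.375
F tool [ 2.59  1.26 -6.09] T [-0.101 -0.682  0.264] j6 0.9877 yaw 0.4302 pos [ 0.5111 -0.0316  0.1292] 0.012247611154602184 t 21.75
```

```bash
for i in 1 2; do python3 -m jog '[[[0,0,0.03],[0,0,0.03],8]]' >/dev/null; python3 f.py; done; python3 -m jog '[[[0,0,0],[0,0,0],8]]'>/dev/null; python3 f.py
```

```text
F tool [ 3.87  2.32 -4.81] T [-0.102 -0.678  0.247] j6 1.017 yaw 0.401 pos [ 0.5111 -0.0316  0.1292] 0.012164816444603474 t 21.875
F tool [ 3.14  1.66 -5.05] T [-0.125 -0.692  0.271] j6 1.0466 yaw 0.3714 pos [ 0.5111 -0.0316  0.1291] 0.012095896690705463 t 22.0
F tool [ 3.5   1.46 -4.72] T [-0.087 -0.654  0.307] j6 1.046 yaw 0.3719 pos [ 0.5111 -0.0317  0.1291] 0.011772861612930305 t 22.125
```

```bash
for i in 1 2 3; do python3 -m jog '[[[0,0,0.04],[0,0,0.04],8]]' >/dev/null; python3 f.py; done; python3 -m jog '[[[0,0,0],[0,0,0],8]]'>/dev/null; python3 f.py
```

```text
F tool [ 2.56  1.41 -4.21] T [-0.106 -0.68   0.303] j6 1.0863 yaw 0.3316 pos [ 0.5111 -0.0316  0.1291] 0.012241936255811905 t 22.25
F tool [ 3.15  1.69 -5.05] T [-0.142 -0.654  0.315] j6 1.1269 yaw 0.2911 pos [ 0.5111 -0.0316  0.129 ] 0.01222879018403047 t 22.375
F tool [ 3.51  0.99 -5.46] T [-0.055 -0.637  0.339] j6 1.1669 yaw 0.2511 pos [ 0.5111 -0.0316  0.129 ] 0.012289021360941114 t 22.5
F tool [ 2.45  1.79 -4.84] T [-0.134 -0.646  0.292] j6 1.1662 yaw 0.2518 pos [ 0.5111 -0.0316  0.129 ] 0.012297662262012194 t 22.625
```

The torque is now about 0.33 N m, climbing at the liner's rate since j6 ≈ 0.71. I'll stop here, release and retreat.

```bash
python3 -m jog '[[[0,0,0],[0,0,0],20],[[0,0,0],[0,0,0],40],[[0,0,0],[0,0,0],85],[[0,0,0],[0,0,0],85],[[0,0,0],[0,0,0],85],[[0,0,0],[0,0,-10],85],[[0,0,0],[0,0,-40],85],[[0,0,0],[0,0,-50],85],[[0,0,0],[0,0,-30],85],[[0,0,0],[0,0,0],85],[[0,0,0],[0,0,0],85],[[0,0,0],[0,0,0],85]]'
python3 f.py
python3 - <<'E'
from h import *
a=cam("wrist")["img"];b=cam("scene")["img"][90:282,130:386]
cv2.imwrite("pics/end.png",np.vstack([cv2.resize(a[:,:,::-1],(400,300)),cv2.resize(b[:,:,::-1],(400,300))]))
E
```

```text
clock: 24.12
tool_pos: [0.5095, -0.0315, 0.2572]
orientation: [0.992, 0.126, -0.001, -0.0]
force: [0.3, -0.1, 0.1]
gripper_width: 0.0849
finger_force: 0.0
F tool [ 0.24  0.12 -0.09] T [ 0.002  0.005 -0.007] j6 1.1659 yaw 0.2518 pos [ 0.5095 -0.0315  0.2572] 0.08494804052380685 t 24.125
```

View pics/end.png

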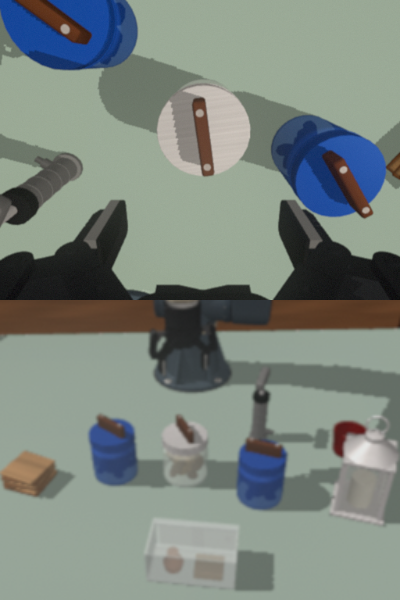

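The lid's bar, (201,105)–(207,170) in the wrist view, has eased back slightly, as expected. The pump stands upright well clear of the canister and nothing else has moved.

```bash
python3 -c "
from rig import *
print(hand_in())"
```

```text
the job is handed in; nothing more can be done
None
```

The pump now stands upright about 0.25 m from the canister (centre to centre), and the lid is screwed down snug to about 0.33 N m; on release it eased back slightly. The gripper let go of everything, nothing else was moved, and I handed the job in at 24 s.

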